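# Roll the long sleeve onto the marking-out line

## Task

On the marking-out plate, gently roll the longer, thicker of the two steel sleeves by pushing its side or its top sideways with the fingertips, until it lies along the painted line, centred over it and not past the line's ends. Do not grip or lift it or let it run away, leave the short sleeve and the things around the plate where they are, and finish clear of everything with the sleeve at rest on the line.

Things in the scene. Friction and masses are not known exactly. Their poses are not given: they have to be found in the camera images.
- long_sleeve_center (a point): mid-point of the long steel sleeve's axis; a cylinder 140 mm long, 36 mm in diameter, about 0.4 kg, on the plate on either side of the line, 65 to 115 mm off, within 0.05 rad of parallel to it. x is its axis; y and z turn as it rolls. It rolls freely, half as far as a fingertip on its top (a few N; the tip runs ahead), or before one at its side at mid-height or lower (higher, it jams and slides); it keeps its heading and soon stops
- line_mid (a point): middle of the white painted line on top of the plate. x points along the line, y across it, z up. Line 220 mm long, 4 mm wide, no height, through the plate's middle, parallel to its shorter edges. The plate is a fixed level slab of dark steel, 260 mm along the line, 360 mm across it, 12 mm thick, lying on the bench
- short_sleeve_center (a point): centre of the short steel sleeve, a cylinder 60 mm long and 24 mm in diameter, lying loose on the plate on the other side of the line, 65 to 115 mm from it; to be left alone. x is its axis
- spray_can: blue spray can standing on the bench beside the plate (54 mm in diameter, 130 mm high), loose; origin at the centre of its underside; to be left alone
- socket: small steel socket standing on the bench beyond the plate (26 mm in diameter, 42 mm high), loose; origin at the centre of its underside; to be left alone
- screwdriver: yellow-handled screwdriver lying on the bench at the other side of the plate, loose, about 0.2 m long; x along its shaft towards the tip; to be left alone
Not all that is in view belongs to the job. What is meant by the part that bears long_sleeve_center is not black, and is the larger of those in its own colour.

How it is judged:
By the outcome, as a careful person would: the job done as asked, in the order asked, and still so for the second after the job is handed in, with the robot touching nothing.
It also fails if it takes over 42 s, if anything falls off the work surface, if the arm or the gripper's body presses on something with over 40 N, if the wrist force passes 120 N, or if a joint passes its speed limit or range.

## Robot

A 6-joint arm with a two-finger parallel gripper is mounted at the origin on the work surface. World frame = base frame: x ahead of the robot, y to its left, z up, the work surface at z = 0. Lengths are in m, angles in degrees, forces in N, time in s.
With the tool pointing down it reaches from about 0.325 to 0.775 m from the base axis. Payload 9.3 kg.
Tool frame: the origin (TCP) lies midway between the tips of the shut fingers; the grasp point (between the pads) lies 19 mm behind it; z points along the fingers, y is the line along which they close (so a half turn about z gives the same grasp; the last joint's range is limited). The gripper opens to 85 mm and grips with 20 to 120 N. Pads are 22 mm wide; open, the fingers measure 114 mm over their backs; the gripper's body (76 mm by 85 mm) begins 54 mm behind the grasp point. The pads swing forward as they close: fully open they stand 13 mm farther back than shut.
Start: joints at [-75.092, 14.817, 1.232, 76.415, 0, 81.257], TCP at [0.221, -0.504, 0.231] pointing down, gripper open.
Joint ranges: [-174.27, 174.27], [-52.1, 104.24], [-59.71, 78.15], [-110.17, 111.67], [-87.03, 83.33], [-180, 180]. Speed limits (degrees/s): [127.2, 127.2, 159.86, 180, 180, 180].

## Interface

Orientations are given as [roll, pitch, yaw] about the fixed x, y, z axes, in that order (R = Rz(yaw) Ry(pitch) Rx(roll)).
In Python, from cell import state, read_camera, camera_info, hand_in gives the robot as it stands.
- The arm moves only by the shell command python3 -m pendant 'ROWS' [FORCE]. ROWS is JSON, a list of rows, each an object with "dr": the turn, a rotation vector about the world's x, y, z in degrees, a list of three; "offset": the shift along the world's x, y, z in cm, a list of three; "gripper": the closure, from -1 (fully open) to 1 (shut). A call has 1 to 5 rows; each row shifts and turns the commanded pose from where the row before left it; what a row does not reach is not made up. A row lasts 1/12 s, in which the tool goes at most 41.7 mm and 7.16 degrees, less where a joint would pass 70% of its speed; a pose out of reach is approached as far as the arm can. A call is refused whole if a number of a shift passes 4.17 or a number of a turn 7.16, either way. A call with a gripper value outside its range is refused whole. The fingers move at their own pace and stop on an object; FORCE is the grip in N (left out, the last holds). Time passes only in rows, so rows that do not move let the fingers close. It gives the time, the measured TCP pose, the force, the opening and the grip force at its end, in the units of the state.
- state(): the state, without advancing time (a new reading comes with each control period).
- read_camera(name): name is "scene" or "top"; returns (picture, depth): 384x512x3 uint8, red, green, blue; 384x512 float32, m along the optical axis (not along the pixel's ray), 0 where there is no reading.
- camera_info(name): a dict with "camera_matrix" (3x3 intrinsics, pixels), "R" (3x3) and "t" (3): a world point X has camera coordinates R X + t. Camera axes: x right, y down, z forward; pixel columns grow to the right and rows downward; lengths in m; the calibration is good to about 2 mm. A picture is of the moment at which its call begins. camera_info takes no time and is no camera call.
- hand_in(): hands the job in; it is judged then, once.
The state is a dict: "t": time; "joint_pos": joint angles; "joint_velocities": joint speeds; "joint_torque": joint torques, N m; "tool_pos": TCP position; "eef_rot": TCP orientation; "contact_force": force on the tool from outside, world axes, zero at the start; "wrist_torque": the same for the moment, N m; "width": opening from 0.0 (shut) to 1.0 (fully open); "grasp_force": force on a finger pad.
Only numpy, scipy, OpenCV 4.12 (cv2) and the standard library are available. Lean on these libraries where they do the work, as an engineer would, in place of code of your own. Each camera call takes 0.05 s, during which the arm holds its last target. There are 200 camera calls.

## Working session

There is one attempt and no reset: what is moved stays moved. The work goes in short steps, Python scripts to look and compute and a shell command to move; the robot and the scene stay as the last step left them, time stands still between calls to the robot, and variables do not carry over. Pictures are saved under pics/ and viewed, at most 10 in all, crops included, and the job is handed in when it is done.

```bash
mkdir -p pics; cat > h.py <<'E'
import numpy as np, cv2
from cell import state, read_camera, camera_info, hand_in
def pt(cam,u,v,z):
    c=camera_info(cam);K=np.array(c["camera_matrix"]);R=np.array(c["R"]);t=np.array(c["t"])
    d=R.T@np.linalg.solve(K,[u,v,1.]);o=-R.T@t
    return o+d*(z-o[2])/d[2]
E
python3 - <<'E'
from h import *
for n in("top","scene"):
    p,d=read_camera(n);np.savez(f"pics/{n}1.npz",p=p,d=d)
    cv2.imwrite(f"pics/{n}1.png",cv2.resize(p[:,:,::-1],(800,600),interpolation=cv2.INTER_CUBIC))
    c=camera_info(n);print(n,c)
E
```

```text
top {'camera_matrix': array([[423.10799365,   0.        , 250.47477182],
       [  0.        , 423.10799365, 191.58675158],
       [  0.        ,   0.        ,   1.        ]]), 'R': array([[ 0.02937746, -0.99898919,  0.03402302],
       [-0.99394885, -0.03279957, -0.10483261],
       [ 0.10584259, -0.03073742, -0.99390772]]), 't': array([-0.01013594,  0.64246493,  1.16223769])}
scene {'camera_matrix': array([[467.99895417,   0.        , 254.76087191],
       [  0.        , 467.99895417, 195.92278226],
       [  0.        ,   0.        ,   1.        ]]), 'R': array([[ 0.7783479 ,  0.62782871,  0.002378  ],
       [ 0.47746264, -0.58946425, -0.65158371],
       [-0.40768121,  0.50829422, -0.75857301]]), 't': array([-0.49554268, -0.22767549,  1.49597629])}
```

View pics/top1.png

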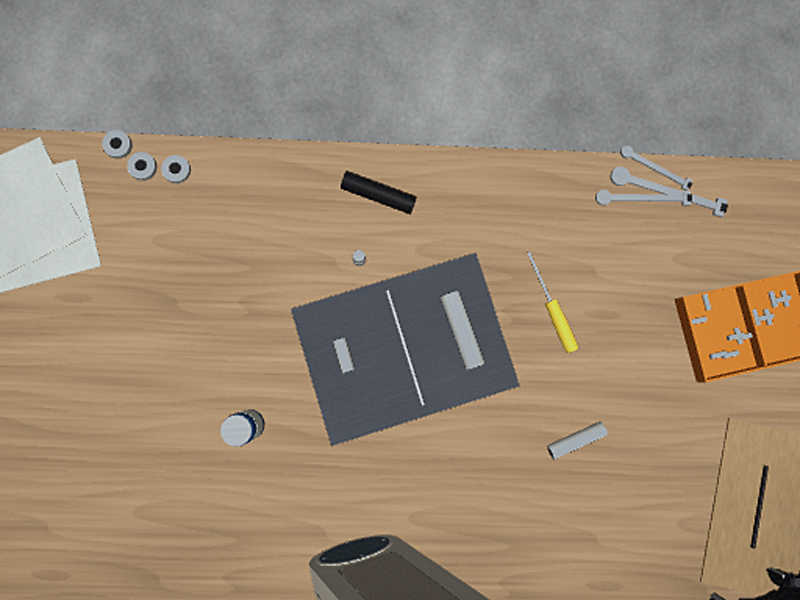

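View pics/scene1.png

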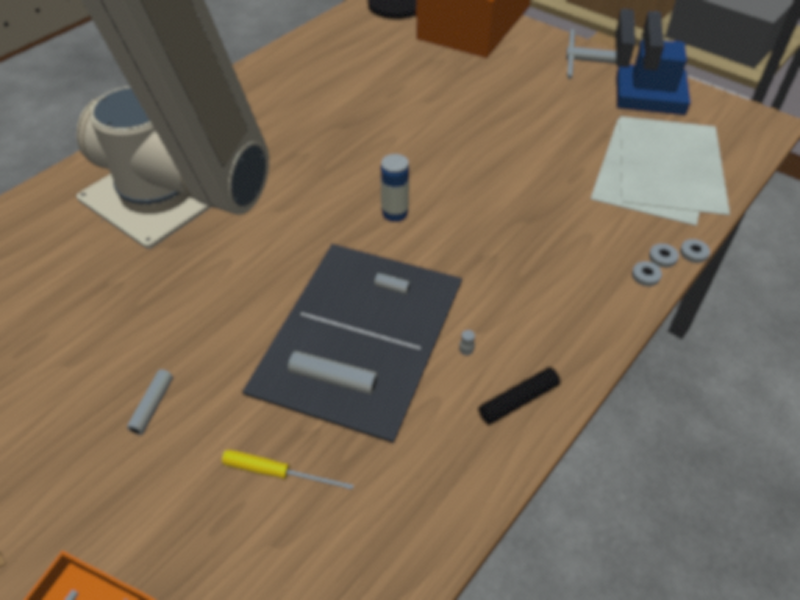

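The top view (800x600) shows these candidates:
- Grey sleeve on the plate at (463,330).
- Black tube on the bench at (378,192). It is ruled out because it is black.
- Grey tube on the bench at (577,440). It is off the plate and smaller.
- Short sleeve on the plate at (344,356).

The one meant is (463,330), as it is grey, the largest and on the plate. The line runs from (388,291) to (423,405). I'll confirm this in an enlarged crop.

```bash
python3 - <<'E'
from h import *
p=np.load("pics/top1.npz")["p"]
c=p[155:290,180:345,::-1]   # 165x135
cv2.imwrite("pics/crop1.png",cv2.resize(c,None,fx=4.4,fy=4.4,interpolation=cv2.INTER_CUBIC))
g=p.min(2).astype(int)
m=(g>125).astype(np.uint8); # bright greys
sat=p.max(2).astype(int)-g; m[sat>30]=0
n,l,s,ce=cv2.connectedComponentsWithStats(m)
for i in range(1,n):
    if s[i,4]>30 and 180<ce[i][0]<345 and 155<ce[i][1]<290:
        ys,xs=np.where(l==i);r=cv2.minAreaRect(np.c_[xs,ys].astype(np.float32));print(s[i],ce[i],r)
        print(cv2.boxPoints(r).round(1).tolist())
E
```

```text
[226 160   8   9  51] [229.25490196 163.64705882] ((229.5, 164.0), (8.0, 7.0), 90.0)
[[226.0, 160.0], [233.0, 160.0], [233.0, 168.0], [226.0, 168.0]]
[247 186  25  74 144] [258.96527778 222.25      ] ((259.0124816894531, 222.33987426757812), (76.5373764038086, 1.8493051528930664), 72.6459732055664)
[[246.6999969482422, 186.10000610351562], [248.5, 185.5], [271.29998779296875, 258.6000061035156], [269.5, 259.1000061035156]]
[282 186  28  50 583] [295.73241852 210.95368782] ((295.51092529296875, 210.90509033203125), (50.06535720825195, 11.961006164550781), 70.01689910888672)
[[281.29998779296875, 189.39999389648438], [292.6000061035156, 185.3000030517578], [309.70001220703125, 232.39999389648438], [298.3999938964844, 236.5]]
[214 216  12  23 167] [219.41317365 226.92215569] ((219.396240234375, 226.88681030273438), (21.70296859741211, 7.692190647125244), 74.05460357666016)
[[212.6999969482422, 217.5], [220.10000610351562, 215.39999389648438], [226.10000610351562, 236.3000030517578], [218.6999969482422, 238.39999389648438]]
```

View pics/crop1.png

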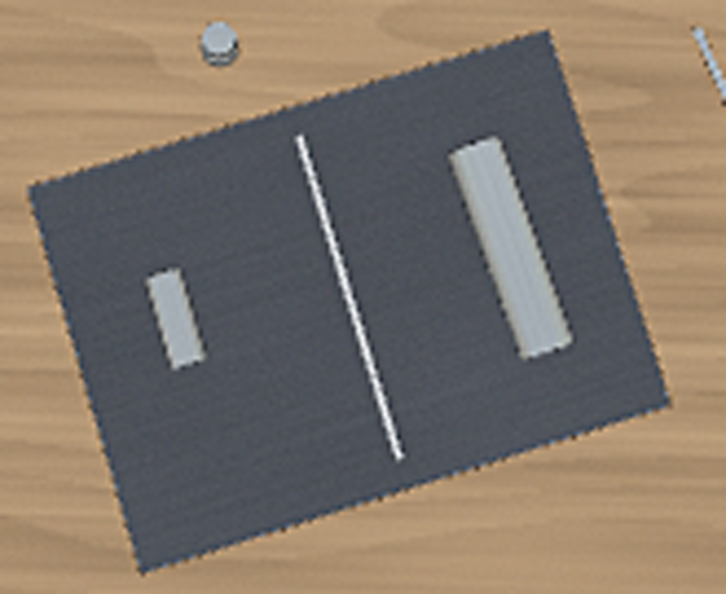

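The crop confirms it: the long grey sleeve is at crop (510,248), the line runs from (300,138) to (400,458), and the short sleeve is at (175,318). Next I'll work out the geometry.

```bash
cat >> h.py <<'E'
def cloud(cam,d):
    c=camera_info(cam);K=np.array(c["camera_matrix"]);R=np.array(c["R"]);t=np.array(c["t"])
    v,u=np.mgrid[:384,:512];P=np.stack([(u-K[0,2])/K[0,0]*d,(v-K[1,2])/K[1,1]*d,d],-1)
    return (P-t)@R
L=[pt("top",(246.7+248.5)/2,185.8,.012),pt("top",270.4,258.9,.012)]
mid=(L[0]+L[1])/2; ux=(L[1]-L[0]);Ln=np.linalg.norm(ux);ux/=Ln;uy=np.array([-ux[1],ux[0],0])
def sleeve(p,d,zmin=.022,r=.018,umax=.13):
    P=cloud("top",d);q=P-mid;a=q@ux;b=q@uy
    m=(P[...,2]>zmin)&(P[...,2]<.06)&(abs(a)<.125)&(abs(b)<.18)&(d>0)
    n,l,s,ce=cv2.connectedComponentsWithStats(m.astype(np.uint8))
    for i in range(1,n):
        if s[i,4]>40:
            ys,xs=np.where(l==i);rr=cv2.minAreaRect(np.c_[xs,ys].astype(np.float32));A,B=a[l==i],b[l==i]
            k=np.polyfit(A,B,1);c=(rr[0]);X=pt("top",*c,.030)-mid
            print("n",s[i,4],"zmax",P[...,2][l==i].max().round(4),"a",A.min().round(4),A.max().round(4),"b",B.min().round(4),B.max().round(4),"slope",k[0].round(4),"rectcentre a,b",(X@ux).round(4),(X@uy).round(4),"xy",(mid+X)[:2].round(4))
E
python3 - <<'E'
from h import *
z=np.load("pics/top1.npz");p,d=z["p"],z["d"]
print("mid",mid,"len",Ln,"ux",ux,"ang",np.degrees(np.arctan2(ux[1],ux[0])),"uy",uy)
sleeve(p,d)
P=cloud("top",d);q=P-mid;m=(abs(q@ux)<.1)&(abs(q@uy)<.03);print("plate z",np.median(P[m][:,2]))
for u,v,zz,n in[(295.5,210.9,.03,'long'),(219.4,226.9,.024,'short'),(152.5,275,.13,'can'),(229.3,163,.042,'socket'),(341,162,.005,'drv tip'),(352,192,.01,'drv'),(367,225,.01,'drv end')]:
    X=pt("top",u,v,zz);print(n,X.round(4),"a",((X-mid)@ux).round(4),"b",((X-mid)@uy).round(4))
E
```

```text
mid [ 0.55803652 -0.01746509  0.012     ] len 0.21837172485087478 ux [-0.94576107 -0.32486304  0.        ] ang -161.04272259888927 uy [ 0.32486304 -0.94576107  0.        ]
n 629 zmax 0.0537 a -0.0695 0.0709 b 0.0874 0.1276 slope 0.0376 rectcentre a,b 0.0007 0.1076 xy [ 0.5923 -0.1194]
n 182 zmax 0.0417 a -0.0498 0.0103 b -0.1229 -0.0991 slope 0.0083 rectcentre a,b -0.0197 -0.1108 xy [0.5406 0.0937]
plate z 0.01145495334541609
long [ 0.5921 -0.1194  0.03  ] a 0.0009 b 0.1075
short [0.5406 0.0943 0.024 ] a -0.0198 b -0.1113
can [0.4123 0.2542 0.13  ] a 0.0496 b -0.3042
socket [0.7208 0.0723 0.042 ] a -0.1831 b -0.0321
drv tip [ 0.7417 -0.2545  0.005 ] a -0.0967 b 0.2839
drv [ 0.6536 -0.2861  0.01  ] a -0.0031 b 0.2851
drv end [ 0.5592 -0.3301  0.01  ] a 0.1005 b 0.2961
```

```bash
python3 - <<'E'
from h import *
s=state();print(s["t"],s["tool_pos"],s["eef_rot"],s["width"])
from scipy.spatial.transform import Rotation as R
print(R.from_euler("xyz",s["eef_rot"],degrees=True).as_matrix().round(3))
E
```

```text
0.1 [ 0.22058555 -0.50355402  0.23071213] [-1.79930379e+02 -1.30649316e-02  2.36504294e+01] 1.0012625573572154
[[ 0.916  0.401 -0.   ]
 [ 0.401 -0.916  0.001]
 [ 0.    -0.001 -1.   ]]
```

```bash

python3 -m pendant '[{"offset":[2.6,2.3,0],"dr":[0,0,5.8],"gripper":-1},{"offset":[2.6,2.3,0],"dr":[0,0,5.8],"gripper":-1},{"offset":[2.6,2.3,0],"dr":[0,0,5.8],"gripper":-1},{"offset":[2.6,2.3,0],"dr":[0,0,5.8],"gripper":-1},{"offset":[2.6,2.3,0],"dr":[0,0,5.8],"gripper":-1}]'
python3 -m pendant '[{"offset":[2.6,2.3,0],"dr":[0,0,5.8],"gripper":-1},{"offset":[2.6,2.3,0],"dr":[0,0,5.8],"gripper":-1},{"offset":[2.6,2.3,0],"dr":[0,0,5.8],"gripper":-1},{"offset":[2.6,2.3,0],"dr":[0,0,5.8],"gripper":-1},{"offset":[2.6,2.3,0],"dr":[0,0,5.8],"gripper":-1}]'
python3 -m pendant '[{"offset":[2.6,2.3,0],"dr":[0,0,5.8],"gripper":-1},{"offset":[2.6,2.3,0],"dr":[0,0,5.8],"gripper":-1},{"offset":[2.6,2.3,0],"dr":[0,0,5.8],"gripper":-1},{"offset":[2.6,2.3,0],"dr":[0,0,5.8],"gripper":-1},{"offset":[0,0,0],"dr":[0,0,0],"gripper":-1}]'
```

```text
t: 0.52
tool_pos: [0.3515, -0.3875, 0.231]
eef_rot: [-180.0, -0.0, 52.9]
contact_force: [1.1, -0.4, 0.3]
width: 1.0
grasp_force: 0.0
t: 0.93
tool_pos: [0.4816, -0.2723, 0.2311]
eef_rot: [-180.0, -0.0, 81.9]
contact_force: [1.4, -1.3, 0.5]
width: 0.996
grasp_force: 0.0
t: 1.35
tool_pos: [0.5878, -0.1778, 0.2302]
eef_rot: [180.0, -0.1, 105.4]
contact_force: [-0.0, 0.1, 0.0]
width: 0.998
grasp_force: 0.0
```

```bash

python3 -m pendant '[{"offset":[2.0,1.7,-3.0],"dr":[0,0,5.7],"gripper":-1},{"offset":[0,0,-4.0],"dr":[0,0,0],"gripper":-1},{"offset":[0,0,-4.0],"dr":[0,0,0],"gripper":-1},{"offset":[0,0,-4.0],"dr":[0,0,0],"gripper":-1},{"offset":[0,0,-3.5],"dr":[0,0,0],"gripper":-1}]'
python3 -m pendant '[{"offset":[0,0,0],"dr":[0,0,0],"gripper":-1},{"offset":[0,0,0],"dr":[0,0,0],"gripper":-1}]'
python3 - <<'E'
from h import *
p,d=read_camera("scene");np.savez("pics/s2.npz",p=p,d=d)
cv2.imwrite("pics/s2.png",cv2.resize(p[140:300,140:310,::-1],None,fx=3.7,fy=3.7,interpolation=cv2.INTER_CUBIC))
E
```

```text
t: 1.77
tool_pos: [0.6036, -0.1643, 0.0436]
eef_rot: [-179.9, -0.1, 110.5]
contact_force: [1.1, 0.5, -0.9]
width: 0.997
grasp_force: 0.0
t: 1.93
tool_pos: [0.6035, -0.1645, 0.0452]
eef_rot: [-179.8, -0.2, 110.5]
contact_force: [0.1, -0.6, 1.2]
width: 1.003
grasp_force: 0.0
```

View pics/s2.png

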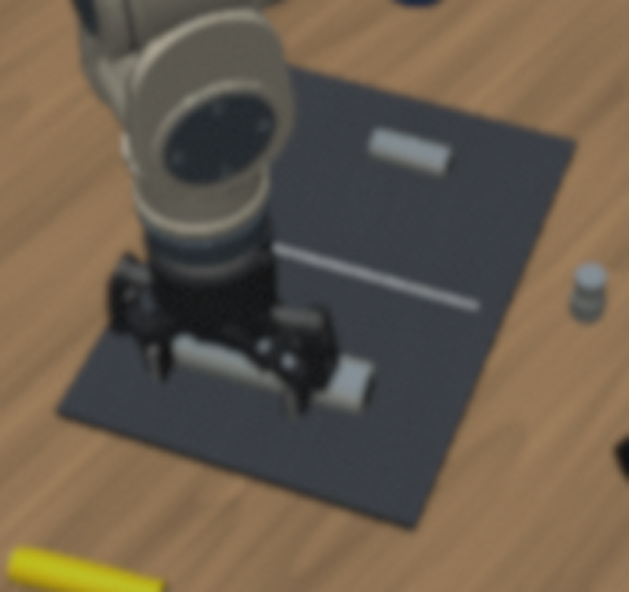

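The fingertips, at crop (155,365) and (295,400), are behind the sleeve on its outer side and straddle its centre. Now I'll lower to about the height of the sleeve's lower half.

```bash

python3 -m pendant '[{"offset":[0,0,-1.5],"dr":[0,0,0.6],"gripper":-1},{"offset":[0,0,-1.5],"dr":[0,0,0],"gripper":-1},{"offset":[0,0,-0.7],"dr":[0,0,0],"gripper":-1},{"offset":[0,0,0],"dr":[0,0,0],"gripper":-1}]'
python3 -m pendant '[{"offset":[-0.18,0.47,0],"dr":[0,0,0],"gripper":-1},{"offset":[-0.18,0.47,0],"dr":[0,0,0],"gripper":-1},{"offset":[0,0,0],"dr":[0,0,0],"gripper":-1}]'
```

```text
t: 2.32
tool_pos: [0.605, -0.1651, 0.0102]
eef_rot: [180.0, 0.0, 111.1]
contact_force: [-0.0, 0.2, -0.7]
width: 1.002
grasp_force: 0.0
t: 2.57
tool_pos: [0.6012, -0.1546, 0.0106]
eef_rot: [179.9, 0.0, 111.2]
contact_force: [-0.3, -0.3, -0.4]
width: 0.997
grasp_force: 0.0
```

```bash

python3 -m pendant '[{"offset":[-0.05,0.14,-0.3],"dr":[0,0,0],"gripper":-1},{"offset":[-0.09,0.23,0],"dr":[0,0,0],"gripper":-1},{"offset":[-0.09,0.23,0],"dr":[0,0,0],"gripper":-1},{"offset":[-0.09,0.23,0],"dr":[0,0,0],"gripper":-1},{"offset":[-0.09,0.23,0],"dr":[0,0,0],"gripper":-1}]'
python3 -m pendant '[{"offset":[-0.09,0.23,0],"dr":[0,0,0],"gripper":-1},{"offset":[-0.09,0.23,0],"dr":[0,0,0],"gripper":-1},{"offset":[-0.09,0.23,0],"dr":[0,0,0],"gripper":-1},{"offset":[-0.09,0.23,0],"dr":[0,0,0],"gripper":-1},{"offset":[-0.09,0.23,0],"dr":[0,0,0],"gripper":-1}]'
python3 -m pendant '[{"offset":[0,0,0],"dr":[0,0,0],"gripper":-1},{"offset":[0,0,0],"dr":[0,0,0],"gripper":-1}]'
cat > look.py <<'E'
from h import *
import sys
p,d=read_camera("top");np.savez("pics/t%s.npz"%sys.argv[1],p=p,d=d)
cv2.imwrite("pics/t%s.png"%sys.argv[1],cv2.resize(p[155:290,180:345,::-1],None,fx=4.4,fy=4.4,interpolation=cv2.INTER_CUBIC))
s=state();X=np.array(s["tool_pos"])-mid;print("tcp a,b",X@ux,X@uy,"z",s["tool_pos"][2]);sleeve(p,d)
E
python3 look.py 3
```

```text
t: 2.98
tool_pos: [0.597, -0.1447, 0.0064]
eef_rot: [180.0, 0.0, 111.1]
contact_force: [0.2, -1.0, 0.4]
width: 0.999
grasp_force: 0.2
t: 3.4
tool_pos: [0.5923, -0.1331, 0.0063]
eef_rot: [-180.0, -0.0, 111.2]
contact_force: [0.2, -0.7, 0.8]
width: 0.996
grasp_force: 0.3
t: 3.57
tool_pos: [0.5923, -0.133, 0.0062]
eef_rot: [-180.0, -0.0, 111.2]
contact_force: [0.3, -0.2, -0.4]
width: 0.996
grasp_force: 0.0
tcp a,b 0.00510343385652668 0.12062071920247719 z 0.00624194218293531
n 466 zmax 0.053 a -0.0687 0.0583 b 0.0675 0.1075 slope -0.0405 rectcentre a,b -0.0059 0.0904 xy [ 0.593 -0.101]
n 182 zmax 0.0401 a -0.0496 0.0104 b -0.123 -0.099 slope 0.0088 rectcentre a,b -0.0197 -0.1108 xy [0.5406 0.0937]
```

View pics/t3.png

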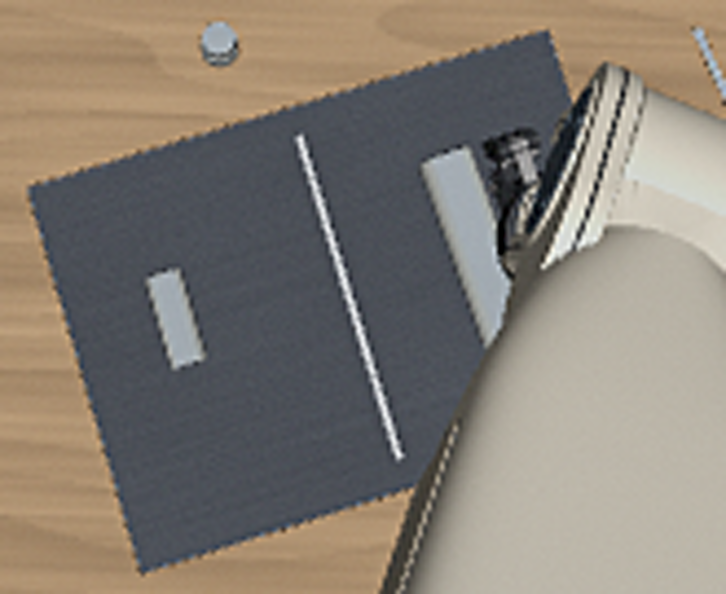

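The sleeve is at crop (465,245) and has rolled about 20 mm towards the line, ahead of the tips. I'll continue for about 75 mm of slow push.

```bash

python3 -m pendant '[{"offset":[-0.09,0.23,0],"dr":[0,0,0],"gripper":-1},{"offset":[-0.09,0.23,0],"dr":[0,0,0],"gripper":-1},{"offset":[-0.09,0.23,0],"dr":[0,0,0],"gripper":-1},{"offset":[-0.09,0.23,0],"dr":[0,0,0],"gripper":-1},{"offset":[-0.09,0.23,0],"dr":[0,0,0],"gripper":-1}]' | egrep 'pos|contact'
python3 -m pendant '[{"offset":[-0.09,0.23,0],"dr":[0,0,0],"gripper":-1},{"offset":[-0.09,0.23,0],"dr":[0,0,0],"gripper":-1},{"offset":[-0.09,0.23,0],"dr":[0,0,0],"gripper":-1},{"offset":[-0.09,0.23,0],"dr":[0,0,0],"gripper":-1},{"offset":[-0.09,0.23,0],"dr":[0,0,0],"gripper":-1}]' | egrep 'pos|contact'
python3 -m pendant '[{"offset":[-0.09,0.23,0],"dr":[0,0,0],"gripper":-1},{"offset":[-0.09,0.23,0],"dr":[0,0,0],"gripper":-1},{"offset":[-0.09,0.23,0],"dr":[0,0,0],"gripper":-1},{"offset":[-0.09,0.23,0],"dr":[0,0,0],"gripper":-1},{"offset":[-0.09,0.23,0],"dr":[0,0,0],"gripper":-1}]' | egrep 'pos|contact'
python3 -m pendant '[{"offset":[-0.09,0.23,0],"dr":[0,0,0],"gripper":-1},{"offset":[-0.09,0.23,0],"dr":[0,0,0],"gripper":-1},{"offset":[-0.09,0.23,0],"dr":[0,0,0],"gripper":-1},{"offset":[-0.09,0.23,0],"dr":[0,0,0],"gripper":-1},{"offset":[-0.09,0.23,0],"dr":[0,0,0],"gripper":-1}]' | egrep 'pos|contact'
python3 -m pendant '[{"offset":[0,0,0],"dr":[0,0,0],"gripper":-1},{"offset":[0,0,0],"dr":[0,0,0],"gripper":-1}]'
python3 look.py 4
```

```text
tool_pos: [0.5878, -0.1215, 0.0063]
contact_force: [-0.6, -0.2, 1.1]
tool_pos: [0.5833, -0.11, 0.0063]
contact_force: [0.4, -0.3, -0.4]
tool_pos: [0.5788, -0.0986, 0.0063]
contact_force: [0.1, -1.4, 0.3]
tool_pos: [0.5743, -0.0871, 0.0063]
contact_force: [0.0, -0.6, 0.7]
t: 5.45
tool_pos: [0.5743, -0.087, 0.0062]
eef_rot: [-180.0, -0.0, 111.2]
contact_force: [0.6, 0.7, 0.2]
width: 1.002
grasp_force: 0.0
tcp a,b 0.007173592674997299 0.07123787277925642 z 0.0062321713835636824
n 370 zmax 0.0523 a -0.0668 0.0458 b 0.0184 0.0579 slope -0.0979 rectcentre a,b -0.011 0.0398 xy [ 0.5814 -0.0515]
n 182 zmax 0.0406 a -0.0496 0.0103 b -0.123 -0.099 slope 0.0126 rectcentre a,b -0.0196 -0.1108 xy [0.5406 0.0937]
```

```bash

python3 -m pendant '[{"offset":[-0.09,0.23,0],"dr":[0,0,0],"gripper":-1},{"offset":[-0.09,0.23,0],"dr":[0,0,0],"gripper":-1},{"offset":[-0.09,0.23,0],"dr":[0,0,0],"gripper":-1},{"offset":[-0.09,0.23,0],"dr":[0,0,0],"gripper":-1},{"offset":[-0.09,0.23,0],"dr":[0,0,0],"gripper":-1}]' | egrep 'pos|contact'
python3 -m pendant '[{"offset":[-0.09,0.23,0],"dr":[0,0,0],"gripper":-1},{"offset":[-0.09,0.23,0],"dr":[0,0,0],"gripper":-1},{"offset":[-0.09,0.23,0],"dr":[0,0,0],"gripper":-1},{"offset":[-0.09,0.23,0],"dr":[0,0,0],"gripper":-1},{"offset":[-0.09,0.23,0],"dr":[0,0,0],"gripper":-1}]' | egrep 'pos|contact'
python3 -m pendant '[{"offset":[-0.07,0.19,0],"dr":[0,0,0],"gripper":-1},{"offset":[-0.05,0.14,0],"dr":[0,0,0],"gripper":-1},{"offset":[0,0,0],"dr":[0,0,0],"gripper":-1},{"offset":[0,0,0],"dr":[0,0,0],"gripper":-1},{"offset":[0,0,0],"dr":[0,0,0],"gripper":-1}]' | egrep 'pos|contact'
python3 look.py 5
python3 -m pendant '[{"offset":[0.35,-0.93,0],"dr":[0,0,0],"gripper":-1},{"offset":[0.7,-1.86,1],"dr":[0,0,0],"gripper":-1},{"offset":[0.9,-2.4,3],"dr":[0,0,0],"gripper":-1},{"offset":[1.2,-3.2,3],"dr":[0,0,0],"gripper":-1},{"offset":[1.2,-3.2,3],"dr":[0,0,0],"gripper":-1}]' | egrep 'pos|contact'
python3 -m pendant '[{"offset":[0.5,-4,2],"dr":[0,0,0],"gripper":-1},{"offset":[0.5,-4,2],"dr":[0,0,0],"gripper":-1},{"offset":[-0.5,-4,0],"dr":[0,0,0],"gripper":-1},{"offset":[-0.5,-4,0],"dr":[0,0,0],"gripper":-1}]' | egrep 'pos|contact'
python3 look.py 6
```

```text
tool_pos: [0.5698, -0.0755, 0.0063]
contact_force: [0.0, -0.4, 0.9]
tool_pos: [0.5653, -0.0641, 0.0063]
contact_force: [-0.6, -0.9, 0.3]
tool_pos: [0.5642, -0.061, 0.0062]
contact_force: [0.4, -0.3, 0.6]
tcp a,b 0.008267057260635792 0.04326296405485846 z 0.006258159893080508
n 302 zmax 0.0524 a -0.0654 0.0287 b -0.0075 0.0298 slope -0.1253 rectcentre a,b -0.019 0.0131 xy [ 0.5803 -0.0236]
n 182 zmax 0.0406 a -0.0499 0.0103 b -0.1229 -0.099 slope 0.0082 rectcentre a,b -0.0196 -0.1108 xy [0.5406 0.0937]
tool_pos: [0.6059, -0.1731, 0.1025]
contact_force: [0.9, -0.4, 0.1]
tool_pos: [0.6054, -0.3285, 0.1398]
contact_force: [1.1, 0.1, -0.6]
tcp a,b 0.060329199506074946 0.31579530547363377 z 0.13825914611566487
n 632 zmax 0.0527 a -0.0652 0.0739 b -0.0073 0.0322 slope 0.0363 rectcentre a,b 0.0045 0.0126 xy [ 0.5579 -0.0308]
n 183 zmax 0.0395 a -0.0496 0.0103 b -0.1229 -0.0993 slope 0.0155 rectcentre a,b -0.0196 -0.111 xy [0.5406 0.0939]
```

View pics/t6.png

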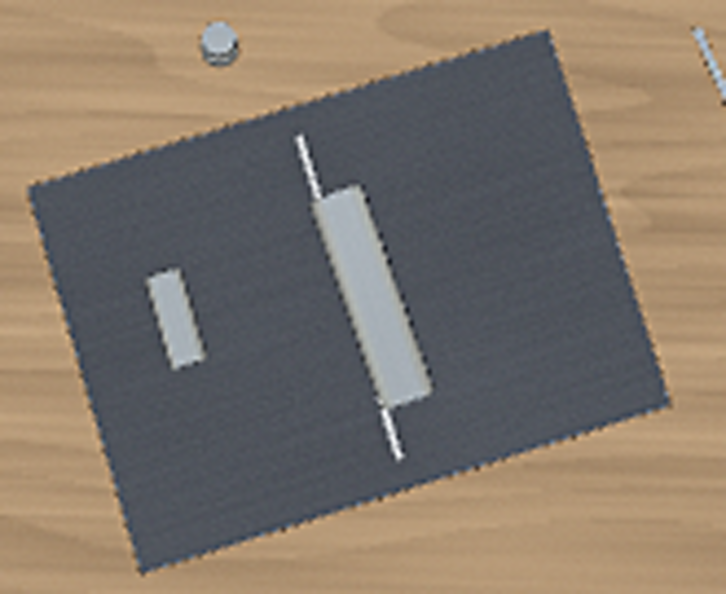

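The sleeve is at crop (372,295), 12.6 mm short of the line, which shows between crop (300,138) and (400,458). It is at rest and 4.5 mm off centre lengthwise. I'll go back behind it for a last short push.

```bash

python3 -m pendant '[{"offset":[-0.5,3.6,-0.5],"dr":[0,0,0],"gripper":-1},{"offset":[-0.5,3.6,-0.5],"dr":[0,0,0],"gripper":-1},{"offset":[-0.5,3.6,-0.5],"dr":[0,0,0],"gripper":-1},{"offset":[-0.5,3.6,-0.5],"dr":[0,0,0],"gripper":-1},{"offset":[-0.5,3.6,-1],"dr":[0,0,0],"gripper":-1}]' | egrep 'pos|contact'
python3 -m pendant '[{"offset":[-0.5,3.6,-1.0],"dr":[0,0,0],"gripper":-1},{"offset":[-0.5,2.6,-1],"dr":[0,0,0],"gripper":-1},{"offset":[0,0,-1],"dr":[0,0,0],"gripper":-1},{"offset":[0,0,0],"dr":[0,0,0],"gripper":-1},{"offset":[0,0,0],"dr":[0,0,0],"gripper":-1}]' 
python3 look.py 7
```

```text
tool_pos: [0.58, -0.1452, 0.1087]
contact_force: [1.2, 0.4, -0.1]
t: 8.43
tool_pos: [0.5702, -0.0843, 0.0782]
eef_rot: [-180.0, 0.0, 111.2]
contact_force: [-0.2, -0.6, -0.5]
width: 0.999
grasp_force: 0.0
tcp a,b 0.010021767439544322 0.06767879624726882 z 0.07859031532564936
n 586 zmax 0.0533 a -0.0657 0.0739 b -0.0073 0.0307 slope 0.0041 rectcentre a,b 0.0042 0.0125 xy [ 0.5581 -0.0307]
n 182 zmax 0.0404 a -0.0495 0.0104 b -0.1229 -0.0989 slope 0.008 rectcentre a,b -0.0196 -0.1108 xy [0.5406 0.0937]
```

```bash

python3 -m pendant '[{"offset":[0,0,-3],"dr":[0,0,0],"gripper":-1},{"offset":[0,0,-2.5],"dr":[0,0,0],"gripper":-1},{"offset":[0,0,-1.2],"dr":[0,0,0],"gripper":-1},{"offset":[0,0,-0.5],"dr":[0,0,0],"gripper":-1},{"offset":[0,0,0],"dr":[0,0,0],"gripper":-1}]' | egrep 'pos|contact'
python3 -m pendant '[{"offset":[-0.09,0.23,0],"dr":[0,0,0],"gripper":-1},{"offset":[-0.09,0.23,0],"dr":[0,0,0],"gripper":-1},{"offset":[-0.09,0.23,0],"dr":[0,0,0],"gripper":-1},{"offset":[-0.09,0.23,0],"dr":[0,0,0],"gripper":-1},{"offset":[-0.09,0.23,0],"dr":[0,0,0],"gripper":-1}]' | egrep 'pos|contact'
python3 -m pendant '[{"offset":[-0.09,0.23,0],"dr":[0,0,0],"gripper":-1},{"offset":[-0.09,0.23,0],"dr":[0,0,0],"gripper":-1},{"offset":[-0.09,0.23,0],"dr":[0,0,0],"gripper":-1},{"offset":[-0.09,0.23,0],"dr":[0,0,0],"gripper":-1},{"offset":[-0.09,0.23,0],"dr":[0,0,0],"gripper":-1}]' | egrep 'pos|contact'
python3 look.py 8
```

```text
tool_pos: [0.57, -0.0848, 0.0057]
contact_force: [0.8, 0.7, 0.3]
tool_pos: [0.5657, -0.0718, 0.007]
contact_force: [-0.1, -0.3, -0.7]
tool_pos: [0.561, -0.0605, 0.0063]
contact_force: [1.7, -0.3, 0.4]
tcp a,b 0.01121288550623442 0.04125669417958948 z 0.0063606548515743495
n 305 zmax 0.0521 a -0.0659 0.0313 b -0.0085 0.0282 slope -0.1219 rectcentre a,b -0.0176 0.0111 xy [ 0.5783 -0.0223]
n 183 zmax 0.0395 a -0.0497 0.0104 b -0.123 -0.0991 slope 0.006 rectcentre a,b -0.0196 -0.1108 xy [0.5406 0.0937]
```

```bash

python3 -m pendant '[{"offset":[-0.08,0.21,0],"dr":[0,0,0],"gripper":-1},{"offset":[-0.08,0.21,0],"dr":[0,0,0],"gripper":-1},{"offset":[-0.07,0.19,0],"dr":[0,0,0],"gripper":-1},{"offset":[-0.07,0.18,0],"dr":[0,0,0],"gripper":-1},{"offset":[-0.05,0.14,0],"dr":[0,0,0],"gripper":-1}]' | egrep 'pos|contact'
python3 -m pendant '[{"offset":[0,0,0],"dr":[0,0,0],"gripper":-1},{"offset":[0,0,0],"dr":[0,0,0],"gripper":-1},{"offset":[0,0,0],"dr":[0,0,0],"gripper":-1}]' | egrep 'pos|contact'
python3 look.py 9
```

```text
tool_pos: [0.5573, -0.051, 0.0062]
contact_force: [0.2, -0.6, 0.5]
tool_pos: [0.5574, -0.0513, 0.0063]
contact_force: [0.3, -0.1, -0.3]
tcp a,b 0.011537360059258078 0.031858139523275306 z 0.006240161678177279
n 290 zmax 0.0512 a -0.0648 0.028 b -0.0192 0.0186 slope -0.137 rectcentre a,b -0.0191 0.0008 xy [ 0.5764 -0.012 ]
n 184 zmax 0.0401 a -0.0495 0.0104 b -0.1228 -0.0993 slope 0.0102 rectcentre a,b -0.0196 -0.111 xy [0.5406 0.0939]
```

```bash

python3 -m pendant '[{"offset":[0.35,-0.93,0],"dr":[0,0,0],"gripper":-1},{"offset":[0.7,-1.86,1],"dr":[0,0,0],"gripper":-1},{"offset":[0.9,-2.4,3],"dr":[0,0,0],"gripper":-1},{"offset":[1.2,-3.2,3],"dr":[0,0,0],"gripper":-1},{"offset":[1.2,-3.2,3],"dr":[0,0,0],"gripper":-1}]' | egrep 'pos|contact'
python3 -m pendant '[{"offset":[0.5,-4,2],"dr":[0,0,0],"gripper":-1},{"offset":[0.5,-4,2],"dr":[0,0,0],"gripper":-1},{"offset":[-0.5,-4,2],"dr":[0,0,0],"gripper":-1},{"offset":[-0.5,-4,0],"dr":[0,0,0],"gripper":-1},{"offset":[0,0,0],"dr":[0,0,0],"gripper":-1}]' 
python3 look.py 10
```

```text
tool_pos: [0.5992, -0.1634, 0.1025]
contact_force: [1.6, -0.9, -0.4]
t: 11.33
tool_pos: [0.5977, -0.321, 0.1574]
eef_rot: [180.0, 0.2, 110.8]
contact_force: [-0.2, 0.8, -0.5]
width: 1.002
grasp_force: 0.0
tcp a,b 0.05997849207599711 0.29690144106663713 z 0.15654611873101548
n 638 zmax 0.0544 a -0.0651 0.0747 b -0.0191 0.0208 slope 0.0366 rectcentre a,b 0.0051 0.0008 xy [ 0.5535 -0.0199]
n 184 zmax 0.0393 a -0.0497 0.0104 b -0.123 -0.0991 slope 0.0067 rectcentre a,b -0.0196 -0.1108 xy [0.5406 0.0937]
```

View pics/t10.png

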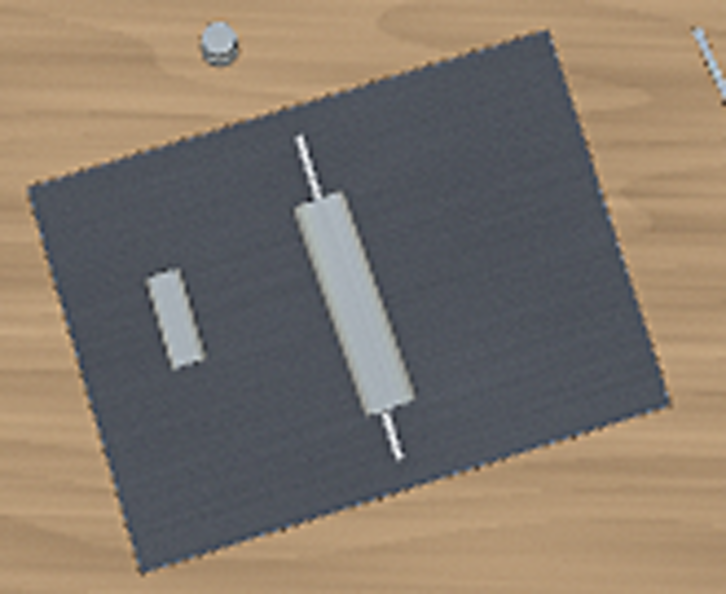

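The sleeve, centred at crop (355,303), lies on the line with a stub showing at each end, at (310,170) and (392,435). It is 0.8 mm off across the line. The short sleeve hasn't moved, and the arm is clear.

```bash
python3 -c "from cell import hand_in; print(hand_in())"
```

```text
the job is handed in; nothing more can be done
None
```

The long sleeve is at rest on the painted line, measured 0.8 mm off across it, 5 mm off centre lengthwise and inside both ends; it keeps its starting heading, about 2° from parallel, and the arm is clear with the job handed in at about 11 s.

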